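# Reset the peak pointer of the red torque gauge

## Robot

A 7-joint arm with a two-finger parallel gripper is mounted at the origin on a cart in front of the work surface, level with it; the furniture and walls round the work are solid. World frame = base frame: x ahead of the robot, y to its left, z up, the work surface at z = 0. Lengths are in mm, angles in rad, forces in N, time in s.
With the tool pointing down it reaches from about 375 to 925 mm from the base axis. Payload 3.1 kg.
Tool frame: the origin (TCP) lies midway between the tips of the shut fingers; the grasp point (between the pads) lies 19 mm behind it; z points along the fingers, y is the line along which they close (so a half turn about z gives the same grasp; the last joint's range is limited). The gripper opens to 85 mm and grips with 20 to 120 N. Pads are 22 mm wide; open, the fingers measure 114 mm over their backs; the gripper's body (76 mm by 85 mm) begins 54 mm behind the grasp point. The pads swing forward as they close: fully open they stand 13 mm farther back than shut.
Start: joints at [-1.326, 0.383, 0.044, 1.598, -0.018, 1.161, -0.05], TCP at [218.459, 612.192, 231.269] pointing down, gripper open.
Joint ranges: [-2.61, 2.61], [-0.41, 2.15], [-1.48, 1.57], [0, 2.5], [-1.57, 4.71], [0.05, 1.97], [-2.85, 2.85]. Speed limits (rad/s): [2.79, 2.79, 3.14, 3.14, 3.14, 3.14, 3.14].

## Interface

Orientations are given as [roll, pitch, yaw] about the fixed x, y, z axes, in that order (R = Rz(yaw) Ry(pitch) Rx(roll)).
In Python, from plant import bot gives the robot as it stands.
- The arm moves only by the tool move_arm, never from a script. Its argument "targets" is one flat list of numbers, 7 for each row, row after row: the shift along the tool's x, y, z in units of 40 mm (1.0 is 40 mm), then the turn, a rotation vector about the tool's x, y, z in units of 8 degrees (1.0 is 8 degrees), then the finger opening in mm, from 0 to 85.4. In form: [x, y, z, ax, ay, az, gripper, x, y, z, ax, ay, az, gripper, ...]. A call has 1 to 12 rows; each row shifts and turns the commanded pose from where the row before left it, along the tool's axes as they then stand; what a row does not reach is not made up. A row lasts 1/10 s, in which the tool goes at most 50 mm and 8.59 degrees, less where a joint would pass 70% of its speed; a pose out of reach is approached as far as the arm can. A call is refused whole if a number of a shift passes 1 or a number of a turn 1, either way. A call with a gripper value outside its range is refused whole. The fingers move at their own pace and stop on an object; "force" is the grip in N (left out, the last holds). Time passes only in rows, so rows that do not move let the fingers close. It gives the time, the measured TCP pose, the force, the opening and the grip force at its end, in the units of the state.
- bot.read_state(): the state, without advancing time (a new reading comes with each control period).
- bot.grab_frame(name): name is "scene" or "top" or "wrist"; returns (picture, depth): 384x512x3 uint8, red, green, blue; 384x512 float32, mm along the optical axis (not along the pixel's ray), 0 where there is no reading.
- bot.camera_info(name): a dict with "fx", "fy", "cx", "cy" (pixels), "rvec" (rotation vector, rad) and "tvec" (3), from world to camera coordinates, as OpenCV has them. Camera axes: x right, y down, z forward; pixel columns grow to the right and rows downward; lengths in mm; the calibration is good to about 2 mm. A picture is of the moment at which its call begins: read the wrist's pose just before it. camera_info takes no time and is no camera call; for the wrist camera it gives the pose at the moment of the call.
- bot.hand_in(): hands the job in; it is judged then, once.
The state is a dict: "t": time; "qpos": joint angles; "qd": joint speeds; "effort": joint torques, N m; "tool_pos": TCP position; "orientation": TCP orientation; "contact_force": force on the tool from outside, world axes, zero at the start; "moment": the same for the moment, N m; "opening": finger opening in mm; "finger_force": force on a finger pad.
Only numpy, scipy, OpenCV 4.12 (cv2) and the standard library are available. Lean on these libraries where they do the work, as an engineer would, in place of code of your own. Each camera call takes 0.05 s, during which the arm holds its last target. There are 200 camera calls.

## Task

Two bench torque gauges stand on the workbench. On the one with the red knob, turn the knob anticlockwise until its peak pointer is fully back at the zero stop, then let go. Leave the reading of the gauge with the blue knob as it is.

Things in the scene. Friction and masses are not known exactly. Their poses are not given: they have to be found in the camera images.
- red_pointer (a joint): angle (rad) of the red peak pointer and red knob, one rigid piece, about a vertical axis: 0 at the hard zero stop (small steel pin at the anticlockwise end of the scale; a thin black needle also lies there), growing clockwise seen from above; starts at 0.7 to 1.3, range to 4.7. Light even friction (0.06 N m), no spring: it stays where left.
- red_grip (a point): on the axis of the red knob, in its upright grip bar, 72 mm above the bench; turns with it. Bar: 40 mm along x, 14 mm thick along y (pinch across this), from 27 mm below this point to 10 mm above. z is up; the flat pointer runs along +x to 39 mm, 30 mm lower. Below: white dial, rim radius 47 mm, rim top 31 mm below this point, on a grey case 130 x 100 x 36 mm that is fixed.
- blue_grip (a point): the same point on the blue knob of the other gauge, which is alike but for its colour and must be left alone.
- blue_tip (a point): tip of the blue pointer, 39 mm from the axis of the blue knob, 42 mm above the bench.

How it is judged (in metres and radians):
At the end, for the whole second after the job is handed in: The red pointer is at rest within 0.175 rad (10 degrees) of its zero stop, and the tip of the blue pointer is within 10 mm of where it was at the start (value of joint red_pointer below 0.175 rad and velocity of joint red_pointer between -0.05 and 0.05 rad/s and distance of blue_tip from where it was at the start of the episode below 0.01 m); the robot touches nothing.
It fails at once if the blue pointer is moved (its tip by more than 10 mm) (distance of blue_tip from where it was at the start of the episode above 0.01 m).
It also fails if it takes over 32 s, if anything falls off the work surface, if the arm or the gripper's body presses on something with over 40 N, if the wrist force passes 120 N, or if a joint passes its speed limit or range.

## Working session

There is one attempt and no reset: what is moved stays moved. The work goes in short steps, Python scripts to look and compute and a tool call to move; the robot and the scene stay as the last step left them, time stands still between calls to the robot, and variables do not carry over. Pictures are saved under pics/ and viewed, at most 10 in all, crops included, and the job is handed in when it is done.

Besides the shell and the picture viewer there is one more tool, called as name(argument=value, ...) on one line, values as JSON. move_arm: Moves the arm, as the interface text tells. Its arguments: {"type":"object","properties":{"targets":{"type":"array"},"force":{"type":"number"}},"required":["targets"]}

```bash
mkdir -p pics; cat > h.py <<'E'
import numpy as np, cv2
from plant import bot
def world(name,d,info):
    v,u=np.mgrid[0:384,0:512]
    p=np.stack([(u-info['cx'])/info['fx']*d,(v-info['cy'])/info['fy']*d,d],-1)
    R=cv2.Rodrigues(np.array(info['rvec'],float))[0]
    return (p-np.array(info['tvec']).ravel())@R
def look(name,fn):
    i=bot.camera_info(name); im,d=bot.grab_frame(name)
    cv2.imwrite('pics/'+fn,im[...,::-1]); return im,d,world(name,d,i)
def knobs(im,W):
    f=im.astype(int)
    for n,c,o in(('red',0,2),('blue',2,0)):
        m=(f[...,c]-f[...,o]>50)&(f[...,c]-f[...,1]>40)
        for lo,hi in((36,46),(55,90)):
            k=m&(W[...,2]>lo)&(W[...,2]<hi); P=W[k]
            if len(P)<8: print(n,lo,len(P)); continue
            r=cv2.minAreaRect(P[:,:2].astype(np.float32)); vu=np.argwhere(k).mean(0)
            print(n,lo,len(P),'med',np.median(P,0).round(1),'rect',np.round(r[0],1),np.round(r[1],1),round(r[2],1),'px',vu[::-1].round())
E
python3 - <<'E'
from h import *
print(bot.read_state())
for n in('top','scene'):
    im,d,W=look(n,n+'1.png'); print(n); knobs(im,W)
a=cv2.imread('pics/top1.png');b=cv2.imread('pics/scene1.png')
cv2.imwrite('pics/both1.png',cv2.resize(np.vstack([a,b]),(400,600)) if 0 else cv2.resize(np.hstack([a,b]),(800,300)))
E
```

```text
{'t': 0.0, 'qpos': array([-1.32580606,  0.38386385,  0.04381979,  1.59958438, -0.01785145,
        1.16118763, -0.04992583]), 'qd': array([-0.00018494,  0.00068671,  0.00083044, -0.00032017,  0.00040321,
        0.00057487,  0.0011782 ]), 'effort': array([ 5.66193279e-06, -4.33455920e+01,  1.02465682e+00, -2.49507183e+01,
        1.05852383e-02,  1.12418697e-02,  7.99785369e-06]), 'tool_pos': array([218.16900023, 611.28931011, 229.86349162]), 'orientation': array([-3.13894752e+00,  1.82814495e-04,  2.79888893e+00]), 'contact_force': array([ 0.00905849, -0.22743621, -0.51888735]), 'moment': array([ 0.01095978, -0.00753891, -0.04479702]), 'finger_force': 0.0, 'opening': 85.8127674271752}
top
red 36 35 med [598.3 321.5  44. ] rect [598.2 311. ] [49.9 30.2] 83.4 px [180. 155.]
red 55 206 med [592.5 294.5  82.1] rect [ 6.914e+02 -2.000e-01] [ 24.9 662.5] 18.2 px [207. 147.]
blue 36 85 med [833.4 327.8  36.6] rect [715.1 193.2] [441.2  87.7] 47.3 px [198.  58.]
blue 55 125 med [599.7  15.9  83. ] rect [599.7  16.3] [13.7 38.8] 23.3 px [335. 151.]
scene
red 36 42 med [588.8 296.1  42.9] rect [610.  313.1] [61.6 57.2] 5.1 px [248. 187.]
red 55 184 med [591.5 289.4  75. ] rect [595.7 293.1] [39.8 14.9] 82.7 px [250. 180.]
blue 36 30 med [591.1  12.8  45.1] rect [589.7  23.7] [ 8.7 46.3] 7.6 px [346. 256.]
blue 55 121 med [599.4  10.1  81.1] rect [600.3  11.8] [12.6 37.9] 21.9 px [354. 243.]
```

View pics/top1.png

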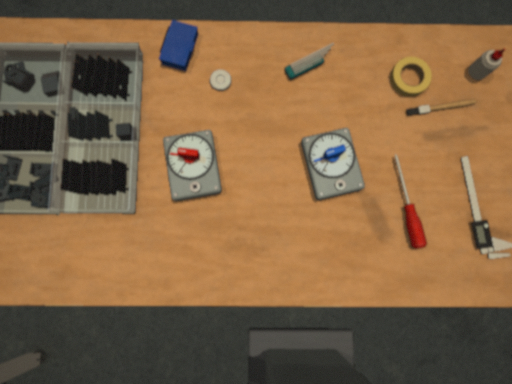

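The top view shows the red gauge at about px (190,155) with its pointer running left (+y). The blue gauge is at about (332,153), and the bin is to the left (right edge at px 140). The red axis measures about (595.5, 293.5) with the bar along about 83°, and the bar size and height match the figures given. I'm moving above it now, then turning the tool.

move_arm(targets=[-0.96,-0.36,0.12,0,0,0,85,-0.96,-0.36,0.12,0,0,0,85,-0.96,-0.36,0.12,0,0,0,85,-0.96,-0.36,0.12,0,0,0,85,-0.96,-0.36,0.12,0,0,0,85,-0.96,-0.36,0.12,0,0,0,85,-0.96,-0.36,0.12,0,0,0,85,-0.96,-0.36,0.12,0,0,0,85,-0.96,-0.36,0.12,0,0,0,85,-0.96,-0.36,0.12,0,0,0,85,-0.96,-0.36,0.12,0,0,0,85,-0.96,-0.36,0.12,0,0,0,85], force=40)

```text
t: 1.3
tool_pos: [595.0, 293.3, 172.8]
orientation: [-3.141, -0.001, 2.799]
contact_force: [0.3, 0.0, -0.6]
opening: 85.0
finger_force: 0.0
```

move_arm(targets=[0,0,0,0,0,1,85,0,0,0,0,0,1,85,0,0,0,0,0,1,85,0,0,0,0,0,1,85,0,0,0,0,0,1,85,0,0,0,0,0,1,85,0,0,0,0,0,1,85,0,0,0,0,0,1,85,0,0,0,0,0,1,85,0,0,0,0,0,0.6,85,0,0,0,0,0,0,85])

```text
t: 2.4
tool_pos: [593.8, 294.5, 172.9]
orientation: [-3.141, 0.001, 1.459]
contact_force: [-0.3, -0.5, 0.1]
opening: 85.0
finger_force: 0.0
```

```bash
python3 - <<'E'
from h import *
s=bot.read_state(); print(s['t'],s['tool_pos'],s['orientation'],s['qpos'])
im,d,W=look('wrist','w1.png'); knobs(im,W)
E
```

```text
2.4 [593.75542071 294.54420802 172.8587585 ] [-3.14050389e+00  1.16971979e-03  1.45890347e+00] [-0.90012293  0.49870868  0.50235809  1.63416999 -0.26393213  1.07847721
 -0.43509233]
red 36 186 med [598.6 301.3  45. ] rect [598.1 311.7] [46.3 27.6] 80.2 px [254. 171.]
red 55 595 med [595.1 297.7  81.4] rect [595.6 297.7] [38.1 13.5] 84.8 px [254. 191.]
blue 36 0
blue 55 0
```

View pics/w1.png

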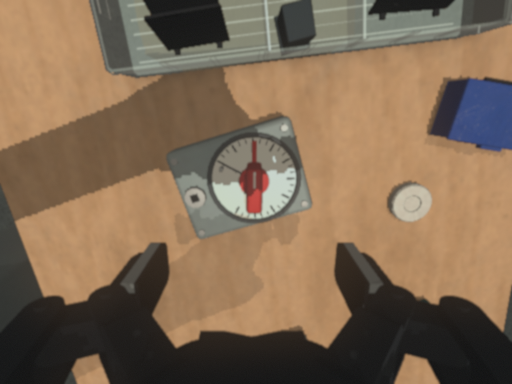

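The wrist view shows the red bar at px (254,190) with its pointer up at (254,140). The thin black needle, which marks the zero, runs toward (220,162), about 60° anticlockwise of the pointer. I'll check the axis against the dial circle and measure the needle angle.

```bash
python3 - <<'E'
from h import *
im,d,W=look('wrist','w2.png'); z=W[...,2]; f=im.astype(int)
print(np.percentile(z[170:210,190:200],[10,50,90]), W[178,270], W[190,254])
sat=f.max(-1)-f.min(-1)
m=((sat<25)&(f.min(-1)>90)&(np.hypot(W[...,0]-595,W[...,1]-297)<60)&(z>36.8)).astype(np.uint8)
for lo,hi in((37,39),(39,41),(41,44)): print(lo,((z>lo)&(z<hi)&(m>0)).sum())
# dial rim: project circle radius 47 at z 41 for candidate centres, all points in z 38..43.5
k=(np.hypot(W[...,0]-595,W[...,1]-297)<70)&(z>39)&(z<43.5)
P=W[k][:,:2].astype(np.float32); print(len(P),cv2.minEnclosingCircle(P),cv2.minAreaRect(P), P.min(0),P.max(0))
# dark needle inside dial
c=np.array([595.6,296.5])
r=np.hypot(W[...,0]-c[0],W[...,1]-c[1]); n=(r>16)&(r<36)&(f.max(-1)<75)&(z>34)
a=np.degrees(np.arctan2(W[...,1]-c[1],W[...,0]-c[0]))[n]; print(np.histogram(a,np.arange(-180,181,15)))
E
```

```text
[35.09258059 39.75551961 43.26957907] [611.69536244 297.1538242   38.92715555] [595.59081852 299.5978891   82.5527321 ]
37 3378
39 298
41 142
1782 ((583.6527709960938, 295.2048645019531), 58.42507553100586) ((588.8739013671875, 300.60516357421875), (92.98030853271484, 107.06076049804688), 65.23312377929688) [525.55    251.49826] [641.71576 344.5288 ]
(array([   0,    0,    0,    0,    0,    0,    0,    0,    0,    0,    0,
        114,   60, 2783, 1071,  564,   24,    0,    0,   36,  787, 3241,
        129,    0]), array([-180, -165, -150, -135, -120, -105,  -90,  -75,  -60,  -45,  -30,
        -15,    0,   15,   30,   45,   60,   75,   90,  105,  120,  135,
        150,  165,  180]))
```

move_arm(targets=[0.08,0.03,0.5,0,0,0,85,0,0,0.5,0,0,0,85,0,0,0.5,0,0,0,70,0,0,0.5,0,0,0,60,0,0,0.5,0,0,0,50,0,0,0.47,0,0,0,50,0,0,0,0,0,0,30,0,0,0,0,0,0,10,0,0,0,0,0,0,5,0,0,0,0,0,0,5,0,0,0,0,0,0,5], force=40)

```text
t: 3.6
tool_pos: [596.4, 297.8, 55.7]
orientation: [3.141, -0.001, 1.459]
contact_force: [-0.2, 0.3, -0.2]
opening: 13.4
finger_force: 41.9
```

```bash
python3 - <<'E'
from h import *
s=bot.read_state()
for k in('t','tool_pos','orientation','opening','finger_force','contact_force','moment'):print(k,np.round(s[k],3))
E
```

```text
t 3.6
tool_pos [596.4   297.789  55.692]
orientation [ 3.141e+00 -1.000e-03  1.459e+00]
opening 13.437
finger_force 41.881
contact_force [-0.184  0.307 -0.245]
moment [-0.069  0.038  0.06 ]
```

The bar is gripped at 13.4 mm. Next I turn it anticlockwise (world +z, tool −z).

move_arm(targets=[0,0,0,0,0,-0.6,5,0,0,0,0,0,-0.6,5,0,0,0,0,0,-0.6,5,0,0,0,0,0,-0.6,5,0,0,0,0,0,-0.6,5,0,0,0,0,0,-0.6,5,0,0,0,0,0,-0.6,5,0,0,0,0,0,-0.6,5,0,0,0,0,0,-0.6,5,0,0,0,0,0,0,5])

```text
t: 4.6
tool_pos: [595.8, 297.7, 55.7]
orientation: [3.142, -0.001, 2.212]
contact_force: [-1.8, -1.1, 1.8]
opening: 13.0
finger_force: 42.2
```

```bash
python3 - <<'E'
from h import *
s=bot.read_state()
for k in('t','tool_pos','orientation','opening','finger_force','contact_force','moment'):print(k,np.round(s[k],3))
im,d,W=look('wrist','w3.png')
E
```

```text
t 4.6
tool_pos [595.834 297.683  55.676]
orientation [ 3.142e+00 -1.000e-03  2.212e+00]
opening 13.032
finger_force 42.16
contact_force [-1.812 -1.072  1.787]
moment [-0.105  0.395  0.05 ]
```

View pics/w3.png

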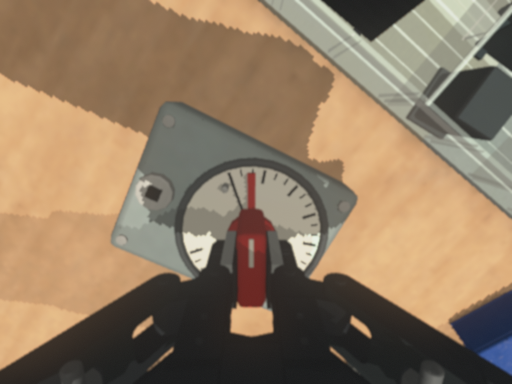

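The pointer is now at px (251,175). The needle is at about (233,180), with the pin next to it at (223,187), so roughly 17° remain. I'll turn on slowly and watch the moment.

move_arm(targets=[0,0,0,0,0,-0.4,5,0,0,0,0,0,-0.4,5,0,0,0,0,0,-0.4,5,0,0,0,0,0,-0.4,5,0,0,0,0,0,0,5])

```text
t: 5.15
tool_pos: [595.7, 297.6, 55.7]
orientation: [-3.141, -0.001, 2.434]
contact_force: [-4.0, -0.9, 4.0]
opening: 13.4
finger_force: 42.5
```

```bash
python3 - <<'E'
from h import *
s=bot.read_state()
for k in('t','tool_pos','orientation','opening','finger_force','contact_force','moment'):print(k,np.round(s[k],3))
E
```

```text
t 5.15
tool_pos [595.708 297.602  55.666]
orientation [-3.141e+00 -1.000e-03  2.434e+00]
opening 13.414
finger_force 42.519
contact_force [-3.992 -0.901  4.039]
moment [-0.197  0.689  0.056]
```

move_arm(targets=[0,0,0,0,0,-0.25,5,0,0,0,0,0,-0.25,5,0,0,0,0,0,0,5])

```text
t: 5.45
tool_pos: [595.7, 297.6, 55.6]
orientation: [-3.141, -0.001, 2.504]
contact_force: [-4.6, -1.5, 6.4]
opening: 13.1
finger_force: 42.7
```

```bash
python3 - <<'E'
from h import *
s=bot.read_state()
for k in('t','tool_pos','orientation','opening','finger_force','contact_force','moment'):print(k,np.round(s[k],3))
im,d,W=look('wrist','w4.png')
E
```

```text
t 5.45
tool_pos [595.679 297.57   55.633]
orientation [-3.141e+00 -1.000e-03  2.504e+00]
opening 13.05
finger_force 42.739
contact_force [-4.63  -1.5    6.435]
moment [-0.27   0.827  0.044]
```

View pics/w4.png

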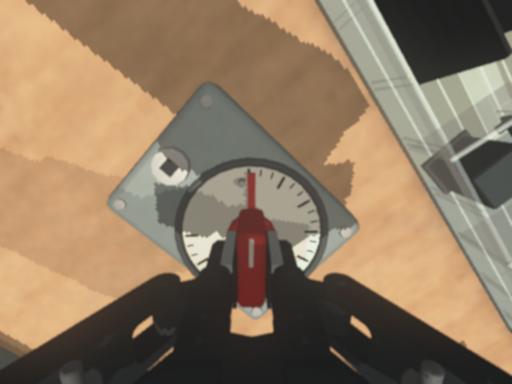

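The pointer now covers the needle, with the pin at px (241,184) almost touching it. I'll go a little further until the stop shows in the moment.

move_arm(targets=[0,0,0,0,0,-0.2,5,0,0,0,0,0,-0.2,5,0,0,0,0,0,0,5])

```text
t: 5.8
tool_pos: [595.6, 297.6, 55.6]
orientation: [-3.141, -0.001, 2.556]
contact_force: [-4.7, -2.7, 5.1]
opening: 13.4
finger_force: 44.0
```

```bash
python3 - <<'E'
from h import *
s=bot.read_state()
for k in('t','tool_pos','orientation','opening','finger_force','contact_force','moment'):print(k,np.round(s[k],3))
E
```

```text
t 5.8
tool_pos [595.639 297.552  55.637]
orientation [-3.141e+00 -1.000e-03  2.556e+00]
opening 13.371
finger_force 43.973
contact_force [-4.681 -2.681  5.099]
moment [-0.156  0.908 -0.598]
```

The z moment jumped to −0.6 N m, so the pointer is on the stop. I'll release, lift and check.

move_arm(targets=[0,0,0,0,0,0,30,0,0,0,0,0,0,50,0,0,0,0,0,0,60,0,0,0,0,0,0,60,0,0,-0.4,0,0,0,60,0,0,-0.6,0,0,0,60,0,0,-0.6,0,0,0,60,0,0,-0.6,0,0,0,60,0,0,-0.6,0,0,0,60,0,0,-0.4,0,0,0,60,0,0,0,0,0,0,60])

```text
t: 6.9
tool_pos: [598.3, 298.7, 187.2]
orientation: [3.135, 0.003, 2.561]
contact_force: [-0.5, -0.7, 0.2]
opening: 59.7
finger_force: 0.0
```

```bash
python3 - <<'E'
from h import *
s=bot.read_state()
for k in('t','tool_pos','opening','contact_force','qd'):print(k,np.round(s[k],3))
im,d,W=look('wrist','w5.png'); knobs(im,W)
cv2.imwrite('pics/w5c.png',cv2.resize(cv2.imread('pics/w5.png')[80:280,130:390],None,fx=3,fy=3,interpolation=cv2.INTER_CUBIC))
E
```

```text
t 6.9
tool_pos [598.311 298.67  187.178]
opening 59.72
contact_force [-0.485 -0.728  0.152]
qd [ 0.003  0.039 -0.008  0.05  -0.005 -0.022  0.005]
red 36 227 med [588.7 304.8  45.2] rect [583.1 304.4] [28.2 48.8] 57.6 px [247. 170.]
red 55 533 med [594.9 297.6  81.4] rect [594.9 297.9] [12.7 38.5] 56.3 px [248. 188.]
blue 36 71 med [590.3  39.3  43.4] rect [591.1  29.8] [48.   7.7] 89.4 px [ 56. 296.]
blue 55 102 med [595.4  22.6  81.3] rect [595.5  18.6] [ 7.1 35.4] 9.0 px [ 30. 327.]
```

View pics/w5c.png

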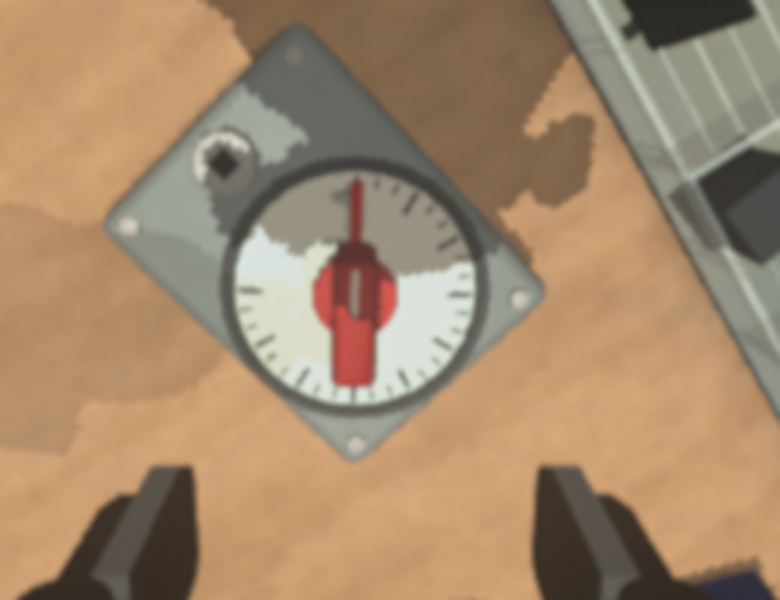

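In the crop, the pointer at (357,190) lies against the pin at (340,195) and covers the needle. The gripper is clear and the blue gauge was never approached, so I'm handing in.

```bash
python3 -c "
from plant import bot
print(bot.hand_in())"
```

```text
the job is handed in; nothing more can be done
None
```

I turned the red knob anticlockwise until its peak pointer was against the zero stop, then released it with the gripper clear; the blue gauge was not touched, and the job is handed in (it returned no verdict).

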